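# Shut down the fondue burner with stop and snuffer

## Task

Shut down the fondue burner: first push the mushroom stop down until it latches and stays down by itself, then lift the snuffer lid up and off its hook and set it level over the burner's mouth without dropping it. Once the lid is on and released, twist the stop clockwise (seen from above) so that it springs fully up again and leave it up, with the lid still on the burner; do not shift the other kitchen things.

Things in the scene. Friction and masses are not known exactly. Their poses are not given: they have to be found in the camera images.
- stop: Safety stop: grey painted housing 110x110x65 mm, fixed to the table, with a black mushroom on top. Origin at the centre of its underside; the mushroom's axis is the housing's z axis.
- stop_top (a point): Centre of the top of the mushroom's grip bar, moving with it: 123 mm above the table when up, about 111 mm when latched. The mushroom is a round cap 64 mm wide, its top 22 mm below this point, with an upright grip bar across it, 54 mm long along this point's x axis and 16 mm thick along y. Push here from straight above.
- stop_press (a joint): How far the mushroom is pushed down, m: 0 = fully up, latches once pushed past about 0.0125 and then rests at about 0.0115 to 0.012, end of travel 0.015. Spring and latch together push back with 3 N at the start, 4 to 8 N further down; it cannot be pulled up while latched.
- stop_turn (a joint): Turn of the mushroom, rad, 0 at rest, growing clockwise seen from above, end stop at 1.15. A weak spring (under 0.05 N m) turns it back when let go. A latched mushroom is freed once turned past about 0.6 and is then pushed up by its spring (2 to 6 N) when nothing holds it down.
- burner: Steel fondue burner, fixed: dish 140 mm wide, can 100 mm wide to 50 mm height, then an open neck 68 mm in outer diameter whose rim (mouth) is 85 mm above the table. Origin at the centre of its underside, axis z.
- hook_stand: Hook stand, fixed: dark wood foot, steel post 14 mm wide, 152 mm high, 68 mm to +x of the origin; from it a flat arm (10 mm wide, 6 mm thick, top at 130 mm height) runs to -x and ends in an upturned tip, 12 mm high above the arm, 20 to 25 mm to -x of the origin. Origin on the table straight below the place where the lid hangs.
- hook_rest (a point): Point on the top of the hook's arm (130 mm above the table) where the lid's loop hangs; axes as the stand's: -x runs along the arm out past the upturned tip.
- lid: Snuffer lid, steel, 0.11 to 0.22 kg: cap 90 mm wide, 18 mm tall, open below (inner width 82 mm, 14 mm deep), with an upright loop on top (50 mm wide along y, opening 38 mm wide, from 18 to 66 mm height) and a grip tab on the loop. Origin at the centre of the cap's open underside, z up. Hangs level, its x axis along the hook's arm. Seated on the burner its origin is 71 mm above the table.
- lid_grip (a point): Point in the lid's birch grip tab, 96 mm above the lid's origin, 12 mm below the tab's top. The tab is 32 mm long along the lid's x, 14 mm thick along its y, and spans 74 to 108 mm above the lid's origin
- pot: burgundy ceramic fondue pot, 184 mm wide, 100 mm tall, with a stub handle; bystander; origin at the centre of its underside
- bowls: stack of three stoneware bowls, 110 mm wide, 68 mm tall, one piece; bystander; origin at the centre of its underside
- fork_block: birch block 90x90x90 mm with four fondue forks standing in it (230 mm tall in all); bystander; origin at the centre of its underside
- jar: glass jar 72 mm wide, 100 mm tall; bystander; origin at the centre of its underside
- spoon: birch spoon 200 mm long, lying; bystander; origin at the centre of its underside
- ramekin: white ramekin, 80 mm wide, 40 mm tall, empty; bystander; origin at the centre of its underside
- salt_box: birch salt box 62x62x42 mm; bystander; origin at the centre of its underside

How it is judged:
On the way, in this order (a step that is already met when the one before it is completed fails the run):
1. the mushroom stop is latched down and let go, the lid still on its hook (value of joint stop_press above 0.0095 m and contact force between the fingers and stop below 0.1 N and distance between lid and hook_stand below 0.08 m), for 0.3 s.
2. the lid is off the hook, with the stop still down (value of joint stop_press above 0.0095 m and horizontal distance between lid and hook_stand above 0.05 m and height (world z) of lid above 0.05 m), for 0.1 s.
3. the lid sits level over the burner's mouth and is let go, with the stop still down (value of joint stop_press above 0.0095 m and horizontal distance between lid and burner below 0.01 m and z of lid in the frame of burner between 0.068 and 0.0745 m and angle between lid's own z axis and vertical below 0.06 rad and linear speed of lid below 0.02 m/s and contact force between the fingers and lid below 0.1 N), for 0.3 s.
4. the stop has sprung fully up again, with the lid on the burner (value of joint stop_press below 0.002 m and horizontal distance between lid and burner below 0.01 m and z of lid in the frame of burner between 0.068 and 0.0745 m and angle between lid's own z axis and vertical below 0.06 rad and linear speed of lid below 0.02 m/s and contact force between the fingers and lid below 0.1 N), for 0.2 s.
At the end, for the whole second after the job is handed in: The stop is fully up (within 2 mm); the lid sits on the burner, centred within 10 mm, its origin 68 to 74.5 mm above the burner's foot, tilted under 0.06 rad, at rest and released (all of step 4); the robot touches nothing.
It fails at once if the lid is dropped (moves faster than 0.45 m/s with no finger on it) (linear speed of lid above 0.45 m/s and contact force between the fingers and lid below 0.1 N).
It fails at once if a bystander is shifted by more than 25 mm (distance of any of pot, bowls, fork_block, jar, spoon, ramekin, salt_box from where it was at the start of the episode above 0.025 m).
It also fails if it takes over 72 s, if anything falls off the work surface, if the arm or the gripper's body presses on something with over 40 N, if the wrist force passes 120 N, or if a joint passes its speed limit or range.

## Robot

A 6-joint arm with a two-finger parallel gripper is mounted at the origin on the work surface. World frame = base frame: x ahead of the robot, y to its left, z up, the work surface at z = 0. Lengths are in m, angles in rad, forces in N, time in s.
With the tool pointing down it reaches from about 0.375 to 0.975 m from the base axis. Payload 3.8 kg.
Tool frame: the origin (TCP) lies midway between the tips of the shut fingers; the grasp point (between the pads) lies 19 mm behind it; z points along the fingers, y is the line along which they close (so a half turn about z gives the same grasp; the last joint's range is limited). The gripper opens to 85 mm and grips with 20 to 120 N. Pads are 22 mm wide; open, the fingers measure 114 mm over their backs; the gripper's body (76 mm by 85 mm) begins 54 mm behind the grasp point. The pads swing forward as they close: fully open they stand 13 mm farther back than shut.
Start: joints at [1.304, 0.264, 1.604, -0, 1.274, -0.037], TCP at [0.154, 0.657, 0.231] pointing down, gripper open.
Joint ranges: [-2.63, 2.63], [-0.94, 2.18], [0.31, 2.57], [-1.31, 4.45], [0, 2.66], [-2.55, 2.55]. Speed limits (rad/s): [2.57, 2.57, 3.14, 3.14, 3.14, 3.14].

## Interface

Orientations are given as a unit quaternion [x, y, z, w].
In Python, from station import bot gives the robot as it stands.
- The arm moves only by the tool carry_out, never from a script. Its argument "steps" is one flat list of numbers, 7 for each row, row after row: the opening, from 0 (shut) to 1 (fully open), then the shift along the tool's x, y, z in cm, then the turn, a rotation vector about the tool's x, y, z in rad. A call has exactly 5 rows; each row is the pose to reach, as a shift and turn from the pose commanded when the call began, along the tool's axes at that moment; what a row does not reach only later rows make up. A row lasts 1/12 s, in which the tool goes at most 41.7 mm and 7.16 degrees, less where a joint would pass 70% of its speed; a pose out of reach is approached as far as the arm can. A call with a gripper value outside its range is refused whole. The fingers move at their own pace and stop on an object; the grip force is fixed at half the most. Time passes only in rows, so rows that repeat a pose let the fingers close, or fill a call up. It gives the time, the measured TCP pose, the force, the opening and the grip force at its end, in the units of the state.
- bot.get_obs(): the state, without advancing time (a new reading comes with each control period).
- bot.grab_frame(name): name is "scene" or "top"; returns a dict with "image" (420x560x3 uint8, blue, green, red), "z_map" (420x560 float32, m along the optical axis (not along the pixel's ray), 0 where there is no reading), "fx", "fy", "cx", "cy" (pixels), "k1" (the pictures are not rectified: a ray, as slopes to the right and down, at radius r is drawn at 1 + k1 r^2 times it, then the intrinsics apply), "view" (4x4, takes a point from world to camera coordinates). Camera axes: x right, y up, looking along -z (the intrinsics and any distortion apply to the point x, -y, -z); pixel columns grow to the right and rows downward; lengths in m; the calibration is good to about 2 mm. A picture is of the moment at which its call begins.
- bot.close_job(): hands the job in; it is judged then, once.
The state is a dict: "time_s": time; "qpos": joint angles; "joint_velocities": joint speeds; "joint_efforts": joint torques, N m; "tool_pos": TCP position; "ee_rot": TCP orientation; "contact_force": force on the tool from outside, world axes, zero at the start; "torque": the same for the moment, N m; "opening": opening from 0.0 (shut) to 1.0 (fully open); "gripper_force": force on a finger pad.
Only numpy, scipy, OpenCV 4.12 (cv2) and the standard library are available. Lean on these libraries where they do the work, as an engineer would, in place of code of your own. Each camera call takes 0.05 s, during which the arm holds its last target. There are 200 camera calls.

## Working session

There is one attempt and no reset: what is moved stays moved. The work goes in short steps, Python scripts to look and compute and a tool call to move; the robot and the scene stay as the last step left them, time stands still between calls to the robot, and variables do not carry over. Pictures are saved under pics/ and viewed, at most 10 in all, crops included, and the job is handed in when it is done.

Besides the shell and the picture viewer there is one more tool, called after "Request:" by a JSON object that holds its "method" and its "body", one argument or row to a line. carry_out: Moves the arm, as the interface text tells. Its arguments: {"type":"object","properties":{"steps":{"type":"array","items":{"type":"number"}}},"required":["steps"]}

```bash
mkdir -p pics && ls
cat > h.py <<'E'
import numpy as np, cv2, json
from station import bot
def grab(n):
    f=bot.grab_frame(n); np.savez(f'pics/{n}.npz',**f); return f
def load(n): 
    d=np.load(f'pics/{n}.npz'); return {k:d[k] for k in d}
def cam(f):
    K=np.array([[f['fx'],0,f['cx']],[0,f['fy'],f['cy']],[0,0,1]],float)
    return K,np.array([float(f['k1']),0,0,0])
def ray(f,u,v):
    K,D=cam(f); p=cv2.undistortPoints(np.array([[[u,v]]],float),K,D)[0,0]
    V=np.array(f['view']); R=V[:3,:3]; o=-R.T@V[:3,3]
    return o,R.T@np.array([p[0],-p[1],-1.])
def onz(f,u,v,z):
    o,d=ray(f,u,v); return o+d*(z-o[2])/d[2]
def cloud(f):
    h,w=f['z_map'].shape; K,D=cam(f)
    uv=np.stack(np.meshgrid(np.arange(w),np.arange(h)),-1).reshape(-1,1,2).astype(float)
    p=cv2.undistortPoints(uv,K,D)[:,0]; z=f['z_map'].reshape(-1).astype(float)
    c=np.stack([p[:,0]*z,-p[:,1]*z,-z],1); V=np.array(f['view'])
    P=(c-V[:3,3])@V[:3,:3]; P[z==0]=np.nan
    return P.reshape(h,w,3)
E
python3 - <<'E'
from h import *
for n in('scene','top'):
    f=grab(n); cv2.imwrite(f'pics/{n}0.png',f['image']); V=np.array(f['view'])
    print(n,f['fx'],f['cx'],f['cy'],f['k1'],-V[:3,:3].T@V[:3,3]); print(V[:3,:3].round(2))
o=bot.get_obs(); print(o)
E
```

```text
pics
scene 443.0807217471378 282.15962599196547 208.28548067318962 0.025749954614331813 [ 1.52381366 -0.18350221  0.92199548]
[[ 0.23  0.97  0.01]
 [-0.62  0.14  0.77]
 [ 0.75 -0.19  0.64]]
top 448.13251187631346 274.37629052585726 204.2911978305754 -0.006281356150289046 [0.36020028 0.05370542 1.15777258]
[[-0.04 -1.    0.  ]
 [ 0.98 -0.04  0.21]
 [-0.21  0.01  0.98]]
{'time_s': 0.1, 'qpos': array([ 1.30410218e+00,  2.64699969e-01,  1.60525074e+00,  7.62256415e-06,
        1.27371406e+00, -3.69049651e-02]), 'joint_velocities': array([-3.72359888e-05, -2.04013850e-03, -2.93057069e-03, -6.24721917e-04,
       -1.35812458e-03,  2.15469824e-04]), 'joint_efforts': array([ 2.31002250e-04, -5.16703641e+01, -3.68591559e+01, -1.23556729e-04,
        6.29217029e-03,  2.54541101e-05]), 'tool_pos': array([0.15357191, 0.65660893, 0.23006442]), 'ee_rot': array([ 1.14643024e-01,  9.93406213e-01, -1.02359111e-03, -1.60270815e-04]), 'contact_force': array([ 0.46707893, -0.45562196,  0.32733731]), 'torque': array([ 0.03212077, -0.01482898,  0.02224189]), 'gripper_force': 0.0, 'opening': 0.9975231710778653}
```

View pics/top0.png

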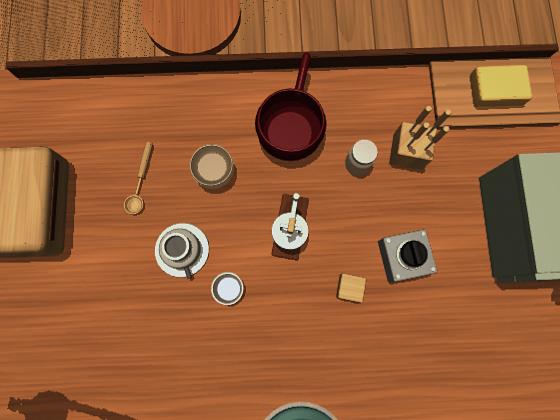

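View pics/scene0.png

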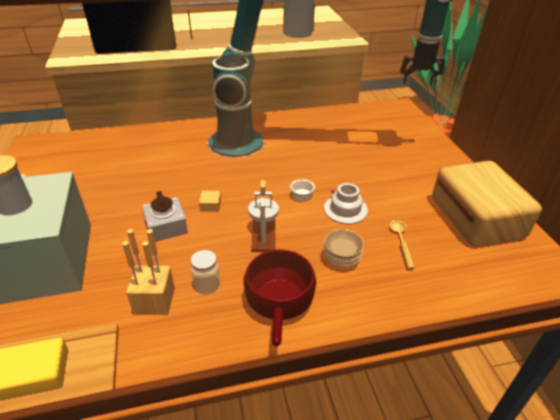

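The top view shows the burner at about (177,247), the hanging lid at (290,230) with the post at its upper end (296,197), and the stop at (409,255) with its bar near vertical. The scene view shows the same three things at (347,203), (264,208) and (164,213).

Run:
```python
from h import *
t=load('top'); s=load('scene')
def up(im,x0,y0,w,h,k): return cv2.resize(im[y0:y0+h,x0:x0+w],None,fx=k,fy=k,interpolation=cv2.INTER_CUBIC)
a=np.hstack([up(t['image'],150,190,65,100,4),up(t['image'],260,185,65,100,4),up(t['image'],378,215,65,100,4)])
b=np.hstack([up(s['image'],315,170,65,50,4),up(s['image'],235,170,65,50,4),up(s['image'],135,185,65,50,4)])
cv2.imwrite('pics/z.png',np.vstack([a,b]))
for n,f in(('top',t),('scene',s)):
    P=cloud(f); print(n,'valid',np.isfinite(P[...,2]).mean())
    np.save(f'pics/{n}P.npy',P)
P=np.load('pics/topP.npy'); Q=np.load('pics/sceneP.npy')
for n,P_,box in(('burner',P,(145,215,212,282)),('lid',P,(260,185,325,270)),('stop',P,(375,220,445,290)),('burner s',Q,(318,178,375,222)),('lid s',Q,(243,175,285,250)),('stop s',Q,(140,185,192,242))):
    x0,y0,x1,y1=box; R=P_[y0:y1,x0:x1].reshape(-1,3); R=R[np.isfinite(R[:,2])]
    print(n)
    for lo in np.arange(-.01,.24,.01):
        m=(R[:,2]>=lo)&(R[:,2]<lo+.01)
        if m.sum()>3: 
            q=R[m]; print('  z%.2f n%d c%s min%s max%s'%(lo,m.sum(),np.median(q,0).round(3),q.min(0).round(3)[:2],q.max(0).round(3)[:2]))
```

```text
top valid 0.9959566326530612
scene valid 0.9961437074829932
burner
  z-0.01 n1223 c[ 0.521  0.321 -0.002] min[0.412 0.208] max[0.59  0.382]
  z0.00 n1742 c[0.498 0.29  0.003] min[0.412 0.208] max[0.589 0.38 ]
  z0.01 n131 c[0.491 0.261 0.011] min[0.426 0.215] max[0.56 0.35]
  z0.02 n25 c[0.465 0.244 0.026] min[0.42  0.235] max[0.522 0.276]
  z0.03 n81 c[0.442 0.262 0.033] min[0.42  0.234] max[0.524 0.294]
  z0.04 n248 c[0.485 0.27  0.047] min[0.445 0.234] max[0.542 0.333]
  z0.05 n356 c[0.481 0.267 0.053] min[0.447 0.236] max[0.541 0.33 ]
  z0.06 n206 c[0.495 0.285 0.068] min[0.46  0.249] max[0.519 0.31 ]
  z0.07 n184 c[0.494 0.284 0.071] min[0.462 0.251] max[0.522 0.31 ]
  z0.08 n270 c[0.493 0.284 0.084] min[0.461 0.25 ] max[0.527 0.318]
lid
  z-0.01 n2134 c[ 0.546 -0.014 -0.002] min[ 0.432 -0.094] max[0.66  0.083]
  z0.00 n1690 c[ 0.55  -0.013  0.002] min[ 0.431 -0.094] max[0.659 0.084]
  z0.01 n494 c[0.582 0.005 0.012] min[ 0.459 -0.048] max[0.63  0.051]
  z0.06 n6 c[0.485 0.027 0.067] min[ 0.479 -0.015] max[0.505 0.048]
  z0.07 n199 c[0.51  0.01  0.079] min[ 0.478 -0.036] max[0.5
[... 4404 characters left out ...]
n[ 0.441 -0.32 ] max[ 0.494 -0.251]
  z0.08 n7 c[ 0.476 -0.279  0.089] min[ 0.459 -0.307] max[ 0.485 -0.255]
  z0.09 n123 c[ 0.473 -0.289  0.097] min[ 0.431 -0.317] max[ 0.49  -0.256]
  z0.10 n93 c[ 0.464 -0.282  0.102] min[ 0.433 -0.313] max[ 0.485 -0.256]
  z0.11 n23 c[ 0.48  -0.283  0.115] min[ 0.431 -0.294] max[ 0.484 -0.274]
  z0.12 n59 c[ 0.459 -0.285  0.122] min[ 0.432 -0.295] max[ 0.484 -0.276]
  z0.20 n22 c[ 0.729 -0.298  0.205] min[ 0.726 -0.305] max[ 0.732 -0.293]
  z0.21 n17 c[ 0.729 -0.298  0.216] min[ 0.726 -0.305] max[ 0.732 -0.292]
  z0.22 n33 c[ 0.728 -0.299  0.226] min[ 0.717 -0.309] max[ 0.758 -0.292]
  z0.23 n8 c[ 0.725 -0.299  0.231] min[ 0.722 -0.305] max[ 0.759 -0.294]
```

View pics/z.png

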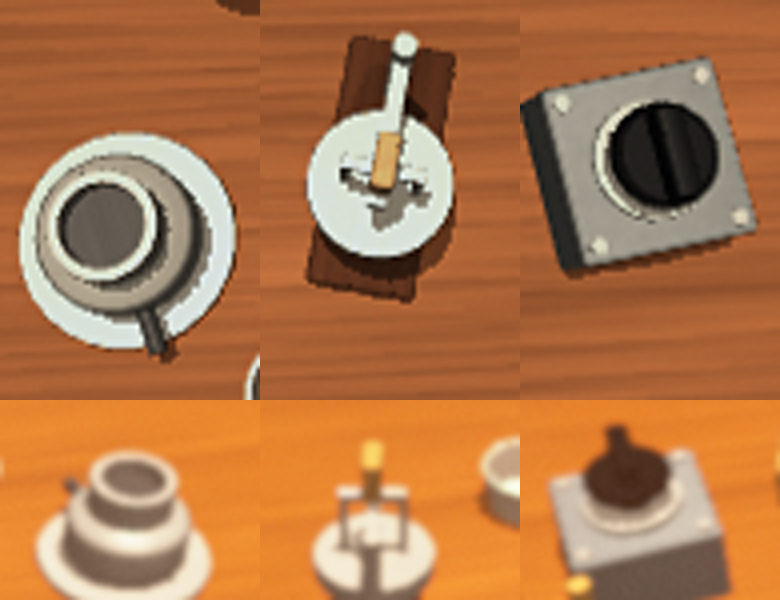

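The zoom shows the burner neck ring (top-left panel), the lid with its birch tab over the hook arm (the post is at the upper end), and the black mushroom with its bar nearly along world x. Next I fit the exact points in both views.

```bash
cat > fit.py <<'E'
from h import *
from scipy.optimize import least_squares
def circ(p):
    r=least_squares(lambda a:np.hypot(p[:,0]-a[0],p[:,1]-a[1])-a[2],[*p.mean(0),.04],loss='soft_l1',f_scale=.001); return r.x.round(4)
def outer(P,box,z0,z1,c,rmax=.06):
    x0,y0,x1,y1=box; R=P[y0:y1,x0:x1].reshape(-1,3); q=R[(R[:,2]>z0)&(R[:,2]<z1)]
    d=q[:,:2]-c; q=q[np.hypot(*d.T)<rmax]; d=q[:,:2]-c
    a=(np.arctan2(d[:,1],d[:,0])//.2).astype(int); r=np.hypot(*d.T)
    return np.array([q[a==k][np.argmax(r[a==k]),:2] for k in np.unique(a)]),np.median(q[:,2])
def bar(P,box,z0,z1):
    x0,y0,x1,y1=box; R=P[y0:y1,x0:x1].reshape(-1,3); q=R[(R[:,2]>z0)&(R[:,2]<z1)]
    rc=cv2.minAreaRect(q[:,:2].astype(np.float32)*1000); b=cv2.boxPoints(rc)
    e=max([b[1]-b[0],b[2]-b[1]],key=np.linalg.norm); e=e*np.sign(e[0])
    return (np.array(rc[0])/1000).round(4),np.array(rc[1]).round(1),round(float(np.arctan2(e[1],e[0])),3),np.percentile(q[:,2],[50,90]).round(4),len(q)
E
python3 - <<'E'
from fit import *
B={'top':dict(b=(145,215,212,282),l=(260,185,325,270),s=(375,220,445,290)),'scene':dict(b=(318,178,375,222),l=(243,175,285,250),s=(140,185,192,242))}
for n in('top','scene'):
    P=np.load(f'pics/{n}P.npy'); f=load(n); b=B[n]; im=f['image'].astype(int)
    p,z=outer(P,b['b'],.0805,.088,np.array([.495,.285])); print(n,'burner rim',circ(p),z)
    p,z=outer(P,b['l'],.079,.086,np.array([.523,.006]),.052); print(' lid cap',circ(p),z)
    print(' tab',bar(P,b['l'],.165,.18)); print(' bar',bar(P,b['s'],.1195,.13))
    p,z=outer(P,b['s'],.092,.106,np.array([.455,-.284])); print(' cap',circ(p),z)
    print(' housing',bar(P,b['s'],.061,.067)); 
    x0,y0,x1,y1=b['l']; R=P[y0:y1,x0:x1].reshape(-1,3)
    q=R[(R[:,2]>.145)&(R[:,2]<.157)&(R[:,0]>.57)]; print(' post',np.median(q,0).round(4))
    print(' foot',bar(P,b['l'],.009,.016))
    # colour/ray check: birch tab in lid box
    m=np.zeros(im.shape[:2],bool); m[y0:y1,x0:x1]=1; hsv=cv2.cvtColor(f['image'],cv2.COLOR_BGR2HSV)
    m&=(np.abs(P[...,2]-.1715)<.006); v,u=np.nonzero(m); print(' tab px',u.mean(),v.mean(),onz(f,u.mean(),v.mean(),.172).round(4))
T,S=load('top'),load('scene')
E
```

```text
top burner rim [0.4941 0.2836 0.0333] 0.08423285744907083
 lid cap [0.5217 0.0066 0.044 ] 0.08168015615753144
 tab (array([0.5221, 0.0065]), array([13.6, 32.7]), -0.241, array([0.1706, 0.173 ]), 89)
 bar (array([ 0.4542, -0.2843]), array([53., 16.]), 0.142, array([0.1222, 0.1244]), 143)
 cap [ 0.454  -0.2846  0.0314] 0.09946211072959382
 housing (array([ 0.454 , -0.2847]), array([109.7, 110.9]), -1.401, array([0.0642, 0.0662]), 1090)
 post [ 0.591  -0.0085  0.1519]
 foot (array([0.5442, 0.0022]), array([ 69.1, 164.1]), -0.221, array([0.0116, 0.0143]), 582)
 tab px 291.2022471910112 224.76404494382024 [0.5213 0.0066 0.172 ]
scene burner rim [0.498  0.2838 0.033 ] 0.08344999700425575
 lid cap [0.5243 0.0078 0.0442] 0.08168479682515717
 tab (array([0.5263, 0.0074]), array([11.5, 34.8]), -0.196, array([0.1705, 0.1727]), 40)
 bar (array([ 0.4572, -0.2858]), array([54. , 14.6]), 0.193, array([0.1224, 0.1242]), 62)
 cap [ 0.4592 -0.2862  0.0297] 0.0996492682320617
 housing (array([ 0.4569, -0.2841]), array([113.6, 111.7]), 0.17, array([0.0643, 0.0662]), 457)
 post [ 0.5941 -0.0073  0.1506]
 foot (array([ 0.5618, -0.0006]), array([ 69. , 135.2]), -0.221, array([0.0116, 0.0139]), 506)
 tab px 263.0 184.43589743589743 [0.5301 0.0066 0.172 ]
```

```bash
cat > go.py <<'E'
from h import *
from scipy.spatial.transform import Rotation as Rot
def shifts(*pts):
    o=bot.get_obs(); R=Rot.from_quat(o['ee_rot']); p=o['tool_pos']
    print('t',round(o['time_s'],2),'p',p.round(4),'phi',round(np.arctan2(*R.as_matrix()[1::-1,1]),4),'tilt',(R.as_matrix()[:2,2]).round(4),'q',o['qpos'].round(2),'F',o['contact_force'].round(2),'open',round(o['opening'],3))
    for q in pts:
        d=R.inv().apply(np.array(q)-p)*100; print(q,'->',d.round(2),'rows',round(np.linalg.norm(d)/4.17,1)); p=np.array(q)
E
python3 -c "
from go import *
shifts((.48,.27,.25),(.53,.05,.25),(.4555,-.285,.2),(.4555,-.285,.135))"
```

```text
t 0.1 p [0.1536 0.6566 0.2301] phi 1.341 tilt [-0.0006 -0.002 ] q [ 1.3   0.26  1.61  0.    1.27 -0.04] F [ 0.47 -0.46  0.33] open 0.998
(0.48, 0.27, 0.25) -> [-40.59 -30.21  -1.93] rows 12.1
(0.53, 0.05, 0.25) -> [ -9.88 -20.28   0.04] rows 5.4
(0.4555, -0.285, 0.2) -> [ -0.38 -34.31   5.07] rows 8.3
(0.4555, -0.285, 0.135) -> [-0.    0.01  6.5 ] rows 1.6
```

Request:
{"method": "carry_out", "body": {
  "steps": [0,-2.7,-2.0,-0.1,0,0,0,0,-5.4,-4.0,-0.2,0,0,0,0,-8.1,-6.0,-0.4,0,0,0,0,-10.8,-8.0,-0.5,0,0,0,0,-13.5,-10.1,-0.6,0,0,0]
}}

```text
time_s: 0.52
tool_pos: [0.2627, 0.5267, 0.2367]
ee_rot: [0.114, 0.993, -0.0, -0.0]
contact_force: [1.0, 0.7, -0.3]
opening: 0.302
gripper_force: 0.0
```

Request:
{"method": "carry_out", "body": {
  "steps": [0,-2.7,-2.0,-0.1,0,0,0,0,-5.4,-4.0,-0.2,0,0,0,0,-8.1,-6.0,-0.4,0,0,0,0,-10.8,-8.0,-0.5,0,0,0,0,-13.5,-10.1,-0.6,0,0,0]
}}

```text
time_s: 0.93
tool_pos: [0.3712, 0.3976, 0.243]
ee_rot: [0.115, 0.993, -0.0, -0.0]
contact_force: [0.5, 0.5, -0.4]
opening: -0.0
gripper_force: 0.0
```

Request:
{"method": "carry_out", "body": {
  "steps": [0,-2.7,-2.0,-0.1,0,0,0,0,-5.4,-4.0,-0.2,0,0,0,0,-8.1,-6.0,-0.4,0,0,0,0,-10.8,-8.0,-0.5,0,0,0,0,-13.5,-10.1,-0.6,0,0,0]
}}

```text
time_s: 1.35
tool_pos: [0.4797, 0.2685, 0.249]
ee_rot: [0.115, 0.993, -0.0, -0.0]
contact_force: [0.7, 0.4, 0.6]
opening: 0.005
gripper_force: 0.0
```

Request:
{"method": "carry_out", "body": {
  "steps": [0,-1.6,-3.4,0,0,0,0,0,-3.2,-6.8,0,0,0,0,0,-4.9,-10.1,0,0,0,0,0,-6.6,-13.5,0,0,0,0,0,-8.2,-16.9,0,0,0,0]
}}

```text
time_s: 1.77
tool_pos: [0.5203, 0.0849, 0.2489]
ee_rot: [0.115, 0.993, -0.0, -0.0]
contact_force: [0.7, 0.6, 0.1]
opening: 0.0
gripper_force: 0.0
```

```bash
python3 -c "
from go import *
shifts((.4555,-.285,.2),(.4555,-.285,.135))"
```

```text
t 1.77 p [0.5203 0.0849 0.2489] phi 1.3412 tilt [-0.0005 -0.    ] q [ 0.11 -0.03  1.9   0.    1.27 -1.23] F [0.72 0.63 0.13] open 0.0
(0.4555, -0.285, 0.2) -> [ -2.11 -37.5    4.89] rows 9.1
(0.4555, -0.285, 0.135) -> [-0.   0.   6.5] rows 1.6
```

Request:
{"method": "carry_out", "body": {
  "steps": [0,-0.2,-3.7,0.4,0,0,0,0,-0.4,-7.5,0.9,0,0,0,0,-0.6,-11.2,1.4,0,0,0,0,-0.8,-15,1.9,0,0,0,0,-1.1,-18.8,2.4,0,0,0]
}}

```text
time_s: 2.18
tool_pos: [0.4872, -0.1004, 0.2247]
ee_rot: [0.115, 0.993, 0.0, -0.0]
contact_force: [0.4, -0.7, -0.2]
opening: -0.005
gripper_force: 0.0
```

Request:
{"method": "carry_out", "body": {
  "steps": [0,-0.2,-3.7,0.4,0,0,0,0,-0.4,-7.5,0.9,0,0,0,0,-0.6,-11.2,1.4,0,0,0,0,-0.8,-15,1.9,0,0,0,0,-1.0,-18.8,2.4,0,0,0]
}}

```text
time_s: 2.6
tool_pos: [0.4542, -0.2857, 0.2007]
ee_rot: [0.115, 0.993, 0.0, -0.0]
contact_force: [0.2, 0.2, 0.6]
opening: -0.0
gripper_force: 0.0
```

Request:
{"method": "carry_out", "body": {
  "steps": [0,0,0,1.5,0,0,0,0,0,0,3,0,0,0,0,0,0,4.5,0,0,0,0,0,0,5.5,0,0,0,0,0,0,5.5,0,0,0]
}}

```text
time_s: 3.02
tool_pos: [0.4532, -0.2829, 0.1432]
ee_rot: [0.115, 0.993, 0.001, -0.003]
contact_force: [-0.5, 0.3, -1.2]
opening: 0.004
gripper_force: 0.0
```

Run:
```python
from go import *
shifts((.4555,-.285,.11))
f=grab('scene'); g=grab('top')
a=cv2.resize(f['image'][130:250,110:240],None,fx=3,fy=3,interpolation=cv2.INTER_CUBIC)
b=cv2.resize(g['image'][190:310,350:480],None,fx=3,fy=3,interpolation=cv2.INTER_CUBIC)
cv2.imwrite('pics/p1.png',np.hstack([a,b]))
P=cloud(f); o=bot.get_obs()['tool_pos']
# finger depth points vs tool
m=(np.abs(P[...,2]-.165)<.012)&(np.hypot(P[...,0]-o[0],P[...,1]-o[1])<.06)
q=P[m]; print(len(q),q.min(0).round(3),q.max(0).round(3),np.median(q,0).round(3))
```

```text
t 3.02 p [ 0.4532 -0.2829  0.1432] phi 1.3408 tilt [-0.0047  0.0032] q [-0.6   0.08  1.99 -0.    1.08 -1.95] F [-0.45  0.29 -1.19] open 0.004
(0.4555, -0.285, 0.11) -> [-0.29 -0.16  3.31] rows 0.8
72 [ 0.45  -0.298  0.153] [ 0.468 -0.269  0.177] [ 0.461 -0.283  0.164]
```

View pics/p1.png

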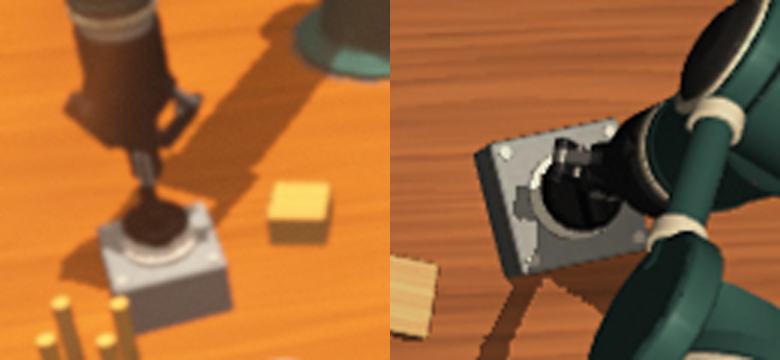

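The shut fingers stand centred over the mushroom's bar in both views (about (148,200) on the left and (570,190) on the right). Now I press.

Request:
{"method": "carry_out", "body": {
  "steps": [0,-0.2,-0.1,1.0,0,0,0,0,-0.2,-0.1,1.9,0,0,0,0,-0.2,-0.1,2.5,0,0,0,0,-0.2,-0.1,3.0,0,0,0,0,-0.2,-0.1,3.4,0,0,0]
}}

```text
time_s: 3.53
tool_pos: [0.4576, -0.2858, 0.1127]
ee_rot: [0.115, 0.993, -0.0, 0.001]
contact_force: [-0.8, 0.4, 6.5]
opening: -0.001
gripper_force: 3.1
```

Request:
{"method": "carry_out", "body": {
  "steps": [0,0,0,0,0,0,0,0,0,0,0.0,0,0,0,0,0,0,0,0,0,0,0,0,0,0,0,0,0,0,0,0,0,0,0,0]
}}

```text
time_s: 3.95
tool_pos: [0.4574, -0.2858, 0.1128]
ee_rot: [0.115, 0.993, -0.0, 0.001]
contact_force: [0.8, 1.0, 4.4]
opening: -0.001
gripper_force: 2.6
```

```bash
python3 -c "
from go import *
shifts((.4555,-.285,.11))"
```

```text
t 3.95 p [ 0.4574 -0.2858  0.1128] phi 1.341 tilt [ 0.0011 -0.0005] q [-0.6   0.11  2.01  0.    1.01 -1.95] F [0.81 1.02 4.44] open -0.001
(0.4555, -0.285, 0.11) -> [0.21 0.03 0.28] rows 0.1
```

Request:
{"method": "carry_out", "body": {
  "steps": [0,0.2,0,0.1,0,0,0,0,0.2,0,0.2,0,0,0,0,0.2,0,0.3,0,0,0,0,0.2,0,0.4,0,0,0,0,0.2,0,0.4,0,0,0]
}}

```text
time_s: 4.37
tool_pos: [0.4568, -0.2858, 0.1094]
ee_rot: [0.115, 0.993, -0.001, 0.002]
contact_force: [2.6, 0.7, 5.9]
opening: -0.002
gripper_force: 3.0
```

```bash
python3 -c "
from go import *
shifts((.4555,-.285,.11))"
```

```text
t 4.37 p [ 0.4568 -0.2858  0.1094] phi 1.3407 tilt [ 0.0039 -0.0016] q [-0.61  0.11  2.02  0.    1.   -1.95] F [2.56 0.66 5.86] open -0.002
(0.4555, -0.285, 0.11) -> [ 0.14  0.05 -0.06] rows 0.0
```

Request:
{"method": "carry_out", "body": {
  "steps": [0,0,0,0.05,0,0,0,0,0,0,0.1,0,0,0,0,0,0,0.15,0,0,0,0,0,0,0.15,0,0,0,0,0,0,0.15,0,0,0]
}}

```text
time_s: 4.78
tool_pos: [0.4568, -0.2858, 0.1081]
ee_rot: [0.115, 0.993, -0.001, 0.002]
contact_force: [2.5, 0.2, 6.0]
opening: -0.0
gripper_force: 3.2
```

Request:
{"method": "carry_out", "body": {
  "steps": [0,0,0,0,0,0,0,0,0,0,-0.3,0,0,0,0,0,0,-0.6,0,0,0,0,0,0,-0.8,0,0,0,0,0,0,-0.8,0,0,0]
}}

```text
time_s: 5.2
tool_pos: [0.4543, -0.2849, 0.1144]
ee_rot: [0.115, 0.993, 0.0, -0.001]
contact_force: [-0.7, -0.9, 0.0]
opening: 0.001
gripper_force: 0.0
```

Request:
{"method": "carry_out", "body": {
  "steps": [0,0,0,-1,0,0,0,0,0,0,-3,0,0,0,0,0,0,-5,0,0,0,0,0,0,-7,0,0,0,0,0,0,-9,0,0,0]
}}

```text
time_s: 5.62
tool_pos: [0.4544, -0.2849, 0.2056]
ee_rot: [0.115, 0.993, 0.0, -0.001]
contact_force: [0.4, -0.6, -0.2]
opening: 0.001
gripper_force: 0.0
```

Run:
```python
from go import *
from fit import bar
shifts((.49,-.14,.23),(.5235,.0072,.23),(.5235,.0072,.175))
f=grab('scene'); P=cloud(f); print(bar(P,(140,185,192,242),.106,.13))
```

```text
t 5.62 p [ 0.4544 -0.2849  0.2056] phi 1.3409 tilt [-0.0012  0.0006] q [-0.61  0.02  1.93 -0.    1.19 -1.95] F [ 0.41 -0.6  -0.19] open 0.001
(0.49, -0.14, 0.23) -> [-0.16 14.92 -2.44] rows 3.6
(0.5235, 0.0072, 0.23) -> [9.00e-02 1.51e+01 1.00e-02] rows 3.6
(0.5235, 0.0072, 0.175) -> [-0.01 -0.    5.5 ] rows 1.3
(array([ 0.4575, -0.2856]), array([54.4, 15.1]), 0.162, array([0.1108, 0.1123]), 68)
```

The stop is latched: its bar top now measures 0.111 m. Next is the lid.

Request:
{"method": "carry_out", "body": {
  "steps": [0.5,0,3.0,-0.5,0,0,0,0.5,0,6,-1,0,0,0,0.5,-0.1,9,-1.5,0,0,0,0.5,-0.1,12,-2,0,0,0,0.5,-0.2,15,-2.5,0,0,0]
}}

```text
time_s: 6.08
tool_pos: [0.4906, -0.1383, 0.2298]
ee_rot: [0.115, 0.993, 0.0, -0.0]
contact_force: [0.5, 0.1, 0.2]
opening: 0.5
gripper_force: 0.0
```

Request:
{"method": "carry_out", "body": {
  "steps": [0.5,0,3.0,0,0,0,0,0.5,0,6,0,0,0,0,0.5,0.1,9,0,0,0,0,0.5,0.1,12,0,0,0,0,0.5,0.1,15,0,0,0,0]
}}

```text
time_s: 6.5
tool_pos: [0.5239, 0.0082, 0.2297]
ee_rot: [0.115, 0.993, -0.0, -0.0]
contact_force: [0.5, -0.4, -0.8]
opening: 0.497
gripper_force: 0.0
```

Request:
{"method": "carry_out", "body": {
  "steps": [0.5,0,0,1,0,0,0,0.5,0,0,2,0,0,0,0.5,0,0,3,0,0,0,0.5,0,0,3.5,0,0,0,0.5,0,0,3.5,0,0,0]
}}

```text
time_s: 6.92
tool_pos: [0.5224, 0.0057, 0.1922]
ee_rot: [0.115, 0.993, -0.0, -0.002]
contact_force: [-0.7, -0.4, 0.5]
opening: 0.498
gripper_force: 0.0
```

Run:
```python
from go import *
shifts((.5235,.0072,.142))
f=grab('scene'); g=grab('top')
a=cv2.resize(f['image'][110:250,200:330],None,fx=3,fy=3,interpolation=cv2.INTER_CUBIC)
b=cv2.resize(g['image'][160:300,230:360],None,fx=3,fy=3,interpolation=cv2.INTER_CUBIC)
cv2.imwrite('pics/p2.png',np.hstack([a,b]))
```

```text
t 6.92 p [0.5224 0.0057 0.1922] phi 1.3395 tilt [-0.0046 -0.0001] q [-0.04  0.01  1.97 -0.    1.17 -1.38] F [-0.65 -0.43  0.55] open 0.498
(0.5235, 0.0072, 0.142) -> [-0.09  0.18  5.02] rows 1.2
```

View pics/p2.png

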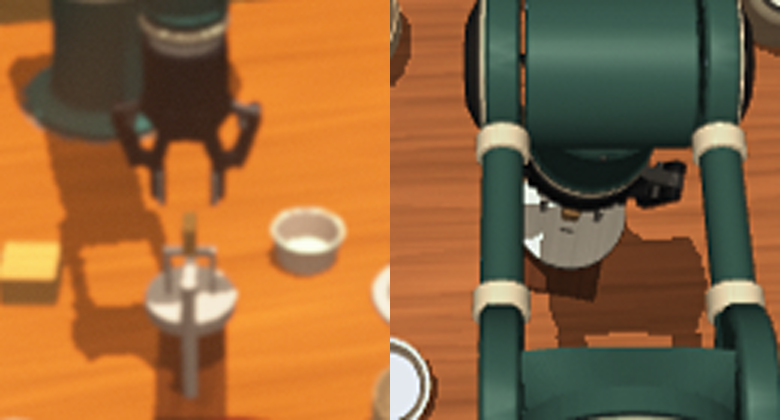

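The open fingers at (160,200) and (218,200) straddle the birch tab at (190,222) evenly. Now I descend and grip.

Request:
{"method": "carry_out", "body": {
  "steps": [0.5,0,0.1,1.5,0,0,0,0.5,-0.1,0.1,3,0,0,0,0.5,-0.1,0.1,4.4,0,0,0,0.5,-0.1,0.1,5.1,0,0,0,0.5,-0.1,0.1,5.1,0,0,0]
}}

```text
time_s: 7.43
tool_pos: [0.5243, 0.007, 0.1423]
ee_rot: [0.115, 0.993, -0.0, -0.001]
contact_force: [-0.2, 0.2, -0.0]
opening: 0.497
gripper_force: 0.0
```

Request:
{"method": "carry_out", "body": {
  "steps": [0.5,0,0,0,0,0,0,0.1,0,0,0,0,0,0,0,0,0,0,0,0,0,0,0,0,0,0,0,0,0,0,0,0,0,0,0]
}}

```text
time_s: 7.85
tool_pos: [0.5265, 0.0072, 0.1452]
ee_rot: [0.115, 0.993, -0.0, 0.001]
contact_force: [-0.2, -1.3, 4.2]
opening: 0.151
gripper_force: 60.0
```

Run:
```python
from go import *
shifts((.5235,.0072,.142)); print(bot.get_obs()['gripper_force'])
```

```text
t 7.85 p [0.5265 0.0072 0.1452] phi 1.3412 tilt [ 0.0023 -0.0006] q [-0.03  0.05  2.01 -0.    1.07 -1.37] F [-0.17 -1.33  4.2 ] open 0.151
(0.5235, 0.0072, 0.142) -> [ 0.29 -0.07  0.32] rows 0.1
59.995967745780945
```

Request:
{"method": "carry_out", "body": {
  "steps": [0,0,0,-0.4,0,0,0,0,0,0,-0.9,0,0,0,0,0,0,-1.5,0,0,0,0,0,0,-2.2,0,0,0,0,0,0,-2.6,0,0,0]
}}

```text
time_s: 8.27
tool_pos: [0.5259, 0.0076, 0.1709]
ee_rot: [0.115, 0.993, 0.0, 0.0]
contact_force: [-0.5, -0.3, -0.9]
opening: 0.153
gripper_force: 59.3
```

Run:
```python
from go import *
from fit import *
shifts((.5235,.0072,.142)); print(bot.get_obs()['gripper_force'])
f=grab('scene'); P=cloud(f)
p,z=outer(P,(235,160,300,250),.095,.116,np.array([.523,.006]),.055); print(circ(p),z)
R=P[160:250,235:300].reshape(-1,3); 
R=R[np.hypot(R[:,0]-.523,R[:,1]-.006)<.05]
print(np.histogram(R[:,2],np.arange(.08,.2,.005)))
```

```text
t 8.27 p [0.5259 0.0076 0.1709] phi 1.341 tilt [0.0009 0.0001] q [-0.03  0.03  1.99  0.    1.12 -1.37] F [-0.45 -0.35 -0.87] open 0.153
(0.5235, 0.0072, 0.142) -> [ 0.22 -0.09  2.89] rows 0.7
59.33714210987091
[0.5249 0.0083 0.0444] 0.10699138254764103
(array([  0,   1,  33,  35,  52, 311,  20,   5,   7,  37,  24,  13,   5,
         6,   9,  18,  28,  10,   9,  17,  21,  22,  24]), array([0.08 , 0.085, 0.09 , 0.095, 0.1  , 0.105, 0.11 , 0.115, 0.12 ,
       0.125, 0.13 , 0.135, 0.14 , 0.145, 0.15 , 0.155, 0.16 , 0.165,
       0.17 , 0.175, 0.18 , 0.185, 0.19 , 0.195]))
```

Request:
{"method": "carry_out", "body": {
  "steps": [0,1,0,0,0,0,0,0,2.5,0,0,0,0,0,0,4.5,0,0,0,0,0,0,6.5,0,0,0,0,0,0,8,0,0,0,0,0]
}}

```text
time_s: 8.73
tool_pos: [0.4449, 0.0261, 0.1689]
ee_rot: [0.115, 0.993, -0.0, -0.001]
contact_force: [0.4, -0.1, -1.7]
opening: 0.153
gripper_force: 59.3
```

Request:
{"method": "carry_out", "body": {
  "steps": [0,0.5,0,-0.5,0,0,0,0,1,0,-1.2,0,0,0,0,1,0,-2,0,0,0,0,1,0,-3,0,0,0,0,1,0,-3.5,0,0,0]
}}

```text
time_s: 9.15
tool_pos: [0.4397, 0.0279, 0.2073]
ee_rot: [0.115, 0.993, 0.0, 0.002]
contact_force: [0.7, -0.3, -1.2]
opening: 0.152
gripper_force: 59.3
```

Run:
```python
from go import *
shifts((.499,.2837,.205)); print(bot.get_obs()['gripper_force'])
```

```text
t 9.15 p [0.4397 0.0279 0.2073] phi 1.3409 tilt [ 0.0037 -0.    ] q [ 0.01 -0.18  2.11 -0.    1.21 -1.33] F [ 0.67 -0.29 -1.17] open 0.152
(0.499, 0.2837, 0.205) -> [ 0.06 26.26  0.25] rows 6.3
59.28456008434296
```

Request:
{"method": "carry_out", "body": {
  "steps": [0,0,1.5,0,0,0,0,0,0,4,0,0,0,0,0,0,7,0,0,0,0,0,0,10,0,0,0,0,0,0,13,0,0,0,0]
}}

```text
time_s: 9.57
tool_pos: [0.4689, 0.1559, 0.2058]
ee_rot: [0.115, 0.993, 0.0, 0.001]
contact_force: [0.5, -0.5, -0.8]
opening: 0.148
gripper_force: 59.5
```

Request:
{"method": "carry_out", "body": {
  "steps": [0,0,3,0,0,0,0,0,0,6,0,0,0,0,0,0,9.5,0,0,0,0,0,0,12,0,0,0,0,0,0,13.2,0,0,0,0]
}}

```text
time_s: 9.98
tool_pos: [0.4992, 0.2866, 0.2055]
ee_rot: [0.114, 0.994, 0.001, 0.001]
contact_force: [-0.4, -0.3, -1.2]
opening: 0.151
gripper_force: 59.5
```

Request:
{"method": "carry_out", "body": {
  "steps": [0,0,0,0,0,0,0,0,0,0,0,0,0,0,0,0,0,0,0,0,0,0,0,0,0,0,0,0,0,0,0,0,0,0,0]
}}

```text
time_s: 10.4
tool_pos: [0.4975, 0.2819, 0.2049]
ee_rot: [0.115, 0.993, -0.0, -0.0]
contact_force: [-0.5, 0.3, -2.3]
opening: 0.155
gripper_force: 59.4
```

Run:
```python
from go import *
from fit import *
shifts((.499,.2837,.153)); o=bot.get_obs(); print(o['gripper_force'])
f=grab('scene'); g=grab('top')
for F,n in((f,'s'),(g,'t')):
    P=cloud(F); m=(np.hypot(P[...,0]-.498,P[...,1]-.284)<.06)
    z=P[...,2]; q=P[m&(z>.132)&(z<.152)]
    if len(q)>50:
        A=np.c_[q[:,:2]-[.498,.284],np.ones(len(q))]; k=np.abs(q[:,2]-np.median(q[:,2]))<.004
        print(n,len(q),'plane',np.linalg.lstsq(A[k],q[k,2],rcond=None)[0].round(4))
        c=np.array([.498,.284]); d=q[:,:2]-c; a=(np.arctan2(d[:,1],d[:,0])//.2).astype(int); r=np.hypot(*d.T)
        p=np.array([q[a==j][np.argmax(r[a==j]),:2] for j in np.unique(a)]); print(circ(p))
    print(n,'rim',np.round(np.median(P[m&(z>.08)&(z<.09)],0),4))
a=cv2.resize(f['image'][110:250,280:410],None,fx=3,fy=3,interpolation=cv2.INTER_CUBIC)
b=cv2.resize(g['image'][175:315,110:240],None,fx=3,fy=3,interpolation=cv2.INTER_CUBIC)
cv2.imwrite('pics/p3.png',np.hstack([a,b]))
```

```text
t 10.4 p [0.4975 0.2819 0.2049] phi 1.3396 tilt [-0.0001 -0.0003] q [ 0.47  0.09  1.86 -0.    1.19 -0.87] F [-0.47  0.27 -2.27] open 0.155
(0.499, 0.2837, 0.153) -> [-0.1   0.21  5.19] rows 1.2
59.435479044914246
s 428 plane [-0.0067 -0.0043  0.1408]
[0.4963 0.2818 0.0444]
s rim [0.5142 0.272  0.0837]
t 401 plane [-0.0018 -0.0096  0.1412]
[0.4936 0.2811 0.0438]
t rim [nan nan nan]
  return _methods._mean(a, axis=axis, dtype=dtype,
  ret = um.true_divide(
```

View pics/p3.png

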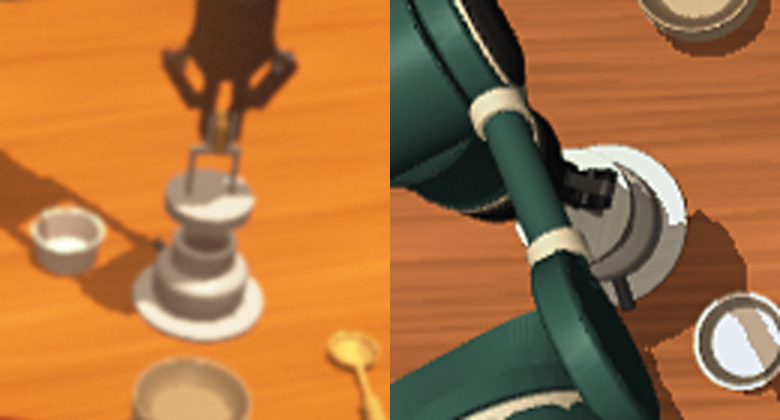

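The lid at (210,198) hangs level over the neck at (205,245), about 2 mm short in y, and both views agree on this. I correct that and lower it.

Request:
{"method": "carry_out", "body": {
  "steps": [0,-0.1,0.2,0.5,0,0,0,0,-0.1,0.2,1.5,0,0,0,0,-0.1,0.2,2.6,0,0,0,0,-0.1,0.2,3.6,0,0,0,0,-0.1,0.2,4.2,0,0,0]
}}

```text
time_s: 10.92
tool_pos: [0.4976, 0.2841, 0.16]
ee_rot: [0.115, 0.993, -0.001, -0.002]
contact_force: [-0.6, -0.2, -2.4]
opening: 0.149
gripper_force: 59.5
```

Request:
{"method": "carry_out", "body": {
  "steps": [0,0,0,0.2,0,0,0,0,0,0,0.4,0,0,0,0,0,0,0.6,0,0,0,0,0,0,0.8,0,0,0,0,0,0,0.8,0,0,0]
}}

```text
time_s: 11.33
tool_pos: [0.4991, 0.2849, 0.1547]
ee_rot: [0.115, 0.993, 0.0, 0.0]
contact_force: [0.1, -0.1, -2.4]
opening: 0.15
gripper_force: 59.5
```

```bash
cat > lid.py <<'E'
from go import *
from fit import *
def lid(z0,z1,names=('scene','top')):
  for n in names:
    P=cloud(grab(n)); m=(np.hypot(P[...,0]-.498,P[...,1]-.284)<.056); z=P[...,2]; q=P[m&(z>z0)&(z<z1)]
    if len(q)<50: print(n,len(q)); continue
    A=np.c_[q[:,:2]-[.498,.284],np.ones(len(q))]; k=np.abs(q[:,2]-np.median(q[:,2]))<.004
    d=q[:,:2]-[.498,.284]; a=(np.arctan2(d[:,1],d[:,0])//.2).astype(int); r=np.hypot(*d.T)
    p=np.array([q[a==j][np.argmax(r[a==j]),:2] for j in np.unique(a)])
    print(n,len(q),'plane',np.linalg.lstsq(A[k],q[k,2],rcond=None)[0].round(4),circ(p))
E
python3 - <<'E'
from lid import *
shifts((.499,.2837,.153)); lid(.08,.1)
E
```

```text
t 11.33 p [0.4991 0.2849 0.1547] phi 1.341 tilt [0.0001 0.    ] q [ 0.48  0.14  1.9  -0.    1.1  -0.87] F [ 0.09 -0.06 -2.39] open 0.15
(0.499, 0.2837, 0.153) -> [-0.02 -0.11  0.17] rows 0.1
scene 431 plane [-0.0027 -0.01    0.0908] [0.4988 0.2852 0.0446]
top 358 plane [-0.0016  0.0067  0.0913] [0.4947 0.2837 0.0437]
```

Request:
{"method": "carry_out", "body": {
  "steps": [0,0,-0.05,0.05,0,0,0,0,0,-0.05,0.1,0,0,0,0,0,-0.05,0.15,0,0,0,0,0,-0.05,0.2,0,0,0,0,0,-0.05,0.2,0,0,0]
}}

```text
time_s: 11.85
tool_pos: [0.4988, 0.2843, 0.1527]
ee_rot: [0.115, 0.993, -0.0, -0.0]
contact_force: [-0.1, 0.3, -2.2]
opening: 0.149
gripper_force: 59.5
```

Run:
```python
from lid import *
shifts((.499,.2837,.153)); lid(.08,.1,['scene'])
```

```text
t 11.85 p [0.4988 0.2843 0.1527] phi 1.341 tilt [-0.0001 -0.0001] q [ 0.47  0.14  1.91  0.    1.1  -0.87] F [-0.09  0.26 -2.21] open 0.149
(0.499, 0.2837, 0.153) -> [-0.03 -0.05 -0.03] rows 0.0
scene 428 plane [-0.0102 -0.0042  0.0887] [0.498  0.2843 0.0446]
```

Still hanging, so I go a little lower.

Request:
{"method": "carry_out", "body": {
  "steps": [0,0,0,0.05,0,0,0,0,0,0,0.1,0,0,0,0,0,0,0.1,0,0,0,0,0,0,0.1,0,0,0,0,0,0,0.1,0,0,0]
}}

```text
time_s: 12.32
tool_pos: [0.4991, 0.2843, 0.1525]
ee_rot: [0.115, 0.993, 0.0, 0.0]
contact_force: [-2.1, -1.4, 5.4]
opening: 0.153
gripper_force: 60.2
```

Request:
{"method": "carry_out", "body": {
  "steps": [0,0,0,0.05,0,0,0,0,0,0,0.1,0,0,0,0,0,0,0.1,0,0,0,0,0,0,0.1,0,0,0,0,0,0,0.1,0,0,0]
}}

```text
time_s: 12.73
tool_pos: [0.4991, 0.2843, 0.1524]
ee_rot: [0.115, 0.993, 0.0, 0.0]
contact_force: [-4.2, -3.3, 9.9]
opening: 0.157
gripper_force: 61.1
```

Run:
```python
from lid import *
shifts((.499,.2837,.153)); lid(.08,.1,['scene'])
```

```text
t 12.73 p [0.4991 0.2843 0.1524] phi 1.3411 tilt [0.0007 0.0001] q [ 0.47  0.14  1.91 -0.    1.1  -0.87] F [-4.18 -3.25  9.91] open 0.157
(0.499, 0.2837, 0.153) -> [-0.01 -0.06 -0.06] rows 0.0
scene 427 plane [-0.0026 -0.0099  0.0885] [0.4987 0.2844 0.0446]
```

It is seated, with 10 N of contact. I ease off the pressure, open, and rise.

Request:
{"method": "carry_out", "body": {
  "steps": [0,0,0,-0.1,0,0,0,0,0,0,-0.15,0,0,0,0.2,0,0,-0.15,0,0,0,0.3,0,0,-0.15,0,0,0,0.4,0,0,-0.15,0,0,0]
}}

```text
time_s: 13.2
tool_pos: [0.4989, 0.2844, 0.1518]
ee_rot: [0.115, 0.993, 0.0, -0.0]
contact_force: [-0.3, 0.7, 0.7]
opening: 0.398
gripper_force: 0.0
```

Request:
{"method": "carry_out", "body": {
  "steps": [0.5,0,0,0,0,0,0,0.5,0,0,-0.3,0,0,0,0.5,0,0,-1.5,0,0,0,0.5,0,0,-3,0,0,0,0.5,0,0,-5,0,0,0]
}}

```text
time_s: 13.62
tool_pos: [0.4981, 0.284, 0.2023]
ee_rot: [0.115, 0.993, -0.001, -0.001]
contact_force: [0.4, 0.7, 0.0]
opening: 0.497
gripper_force: 0.0
```

Request:
{"method": "carry_out", "body": {
  "steps": [0.5,0,0,-2,0,0,0,0.5,0,0,-4,0,0,0,0.5,0,0,-4,0,0,0,0.5,0,0,-4,0,0,0,0.5,0,0,-4,0,0,0]
}}

```text
time_s: 14.03
tool_pos: [0.4987, 0.2843, 0.2422]
ee_rot: [0.115, 0.993, -0.0, -0.0]
contact_force: [-0.8, 0.1, -0.8]
opening: 0.502
gripper_force: 0.0
```

Run:
```python
from lid import *
shifts((.52,.1,.24),(.51,-.1,.24),(.455,-.285,.2),(.455,-.285,.096)); lid(.08,.1)
P=cloud(load('scene')); print(bar(P,(140,185,192,242),.106,.13))
P=cloud(load('top')); print(bar(P,(375,220,445,290),.106,.13))
```

```text
t 14.03 p [0.4987 0.2843 0.2422] phi 1.3411 tilt [-0. -0.] q [ 0.47  0.07  1.81 -0.    1.26 -0.87] F [-0.75  0.06 -0.8 ] open 0.502
(0.52, 0.1, 0.24) -> [ -6.27 -17.46   0.22] rows 4.4
(0.51, -0.1, 0.24) -> [ -3.58 -19.7    0.  ] rows 4.8
(0.455, -0.285, 0.2) -> [  1.14 -19.27   4.  ] rows 4.7
(0.455, -0.285, 0.096) -> [-0.   0.  10.4] rows 2.5
scene 426 plane [ 0.0031 -0.001   0.0884] [0.4984 0.2852 0.0446]
top 524 plane [-0.001   0.0001  0.0884] [0.4944 0.2754 0.0375]
(array([ 0.4567, -0.2859]), array([54.5, 15.3]), 0.164, array([0.1101, 0.1128]), 68)
(array([ 0.4538, -0.2843]), array([53.4, 17. ]), 0.141, array([0.1103, 0.1125]), 159)
```

The lid is released, level and centred, and the stop is still latched. I go back to the stop.

Request:
{"method": "carry_out", "body": {
  "steps": [0.5,-1.2,-3.5,0,0,0,0,0.5,-2.5,-7,0,0,0,0,0.5,-3.8,-10.5,0,0,0,0,0.5,-5,-14,0,0,0,0,0.5,-6.3,-17.5,0,0,0,0]
}}

```text
time_s: 14.55
tool_pos: [0.5193, 0.098, 0.2408]
ee_rot: [0.114, 0.993, -0.0, -0.001]
contact_force: [-0.3, -0.4, 0.4]
opening: 0.5
gripper_force: 0.0
```

Request:
{"method": "carry_out", "body": {
  "steps": [0.5,-0.7,-3.9,0,0,0,0,0.5,-1.4,-7.8,0,0,0,0,0.5,-2.1,-11.8,0,0,0,0,0.5,-2.8,-15.8,0,0,0,0,0.5,-3.6,-19.7,0,0,0,0]
}}

```text
time_s: 14.97
tool_pos: [0.5091, -0.1021, 0.2409]
ee_rot: [0.115, 0.993, 0.0, -0.001]
contact_force: [1.3, -0.3, 0.1]
opening: 0.495
gripper_force: 0.0
```

Request:
{"method": "carry_out", "body": {
  "steps": [0.5,0.2,-3.8,0.8,0,0,-0.08,0.5,0.4,-7.6,1.6,0,0,-0.16,0.5,0.7,-11.5,2.4,0,0,-0.24,0.5,0.9,-15.4,3.2,0,0,-0.32,0.5,1.1,-19.3,4.0,0,0,-0.4]
}}

```text
time_s: 15.38
tool_pos: [0.4542, -0.2871, 0.2005]
ee_rot: [-0.087, 0.996, 0.001, -0.001]
contact_force: [0.2, -0.7, 0.9]
opening: 0.502
gripper_force: 0.0
```

Request:
{"method": "carry_out", "body": {
  "steps": [0.5,0,0,1.0,0,0,0,0.5,0,0,2.5,0,0,0,0.5,0,0,4,0,0,0,0.5,0,0,5,0,0,0,0.5,0,0,5,0,0,0]
}}

```text
time_s: 15.8
tool_pos: [0.4536, -0.284, 0.1485]
ee_rot: [-0.085, 0.996, 0.002, -0.003]
contact_force: [0.1, 0.8, -0.3]
opening: 0.499
gripper_force: 0.0
```

Run:
```python
from go import *
shifts((.4553,-.285,.095))
f=grab('scene'); g=grab('top')
a=cv2.resize(f['image'][130:250,110:240],None,fx=3,fy=3,interpolation=cv2.INTER_CUBIC)
b=cv2.resize(g['image'][190:310,350:480],None,fx=3,fy=3,interpolation=cv2.INTER_CUBIC)
cv2.imwrite('pics/p4.png',np.hstack([a,b]))
```

```text
t 15.8 p [ 0.4536 -0.284   0.1485] phi 1.7406 tilt [-0.0057  0.004 ] q [-0.61  0.07  1.98  0.    1.09 -2.35] F [ 0.06  0.77 -0.29] open 0.499
(0.4553, -0.285, 0.095) -> [-0.18 -0.15  5.34] rows 1.3
```

View pics/p4.png

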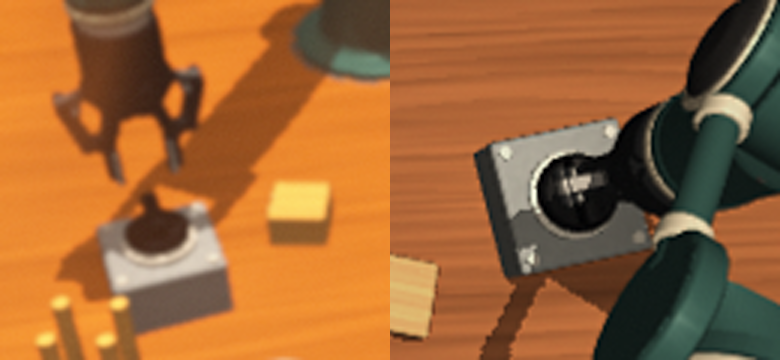

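The fingertips at (118,180) and (175,170) straddle the bar at (150,203), aligned with it. I descend and grip.

Request:
{"method": "carry_out", "body": {
  "steps": [0.5,-0.1,-0.1,1.5,0,0,0,0.5,-0.1,-0.1,3,0,0,0,0.5,-0.1,-0.1,4.5,0,0,0,0.5,-0.1,-0.1,5.2,0,0,0,0.5,-0.1,-0.1,5.2,0,0,0]
}}

```text
time_s: 16.32
tool_pos: [0.4565, -0.2858, 0.0993]
ee_rot: [-0.085, 0.996, 0.001, -0.001]
contact_force: [0.1, 0.7, -0.3]
opening: 0.503
gripper_force: 0.0
```

Request:
{"method": "carry_out", "body": {
  "steps": [0.5,0,0,0,0,0,0,0.2,0,0,0,0,0,0,0,0,0,0,0,0,0,0,0,0,0,0,0,0,0,0,0,0,0,0,0]
}}

```text
time_s: 16.73
tool_pos: [0.4576, -0.2858, 0.1017]
ee_rot: [-0.085, 0.996, 0.001, 0.001]
contact_force: [-0.9, 6.0, 5.5]
opening: 0.166
gripper_force: 61.2
```

```bash
python3 -c "
from go import *
shifts((.4553,-.285,.095))"
```

```text
t 16.73 p [ 0.4576 -0.2858  0.1017] phi 1.7405 tilt [0.0011 0.0016] q [-0.61  0.13  2.02  0.    0.99 -2.35] F [-0.86  5.98  5.48] open 0.166
(0.4553, -0.285, 0.095) -> [0.21 0.11 0.67] rows 0.2
```

Request:
{"method": "carry_out", "body": {
  "steps": [0,0,0,0,0,0,0.1,0,0,0,0,0,0,0.2,0,0,0,0,0,0,0.3,0,0,0,0,0,0,0.4,0,0,0,0,0,0,0.5]
}}

```text
time_s: 17.15
tool_pos: [0.4574, -0.2868, 0.102]
ee_rot: [0.166, 0.986, -0.0, 0.0]
contact_force: [-2.6, 1.8, 6.0]
opening: 0.164
gripper_force: 61.2
```

Request:
{"method": "carry_out", "body": {
  "steps": [0,0,0,0,0,0,0.1,0,0,0,0,0,0,0.2,0,0,0,0,0,0,0.3,0,0,0,0,0,0,0.35,0,0,0,0,0,0,0.35]
}}

```text
time_s: 17.57
tool_pos: [0.4569, -0.2875, 0.1021]
ee_rot: [0.334, 0.943, -0.001, 0.0]
contact_force: [-3.9, 0.0, 4.8]
opening: 0.164
gripper_force: 61.2
```

```bash
python3 -c "
from go import *
shifts((.4553,-.285,.095))"
```

```text
t 17.57 p [ 0.4569 -0.2875  0.1021] phi 0.8893 tilt [-0.0001 -0.0017] q [-0.61  0.13  2.02 -0.    0.99 -1.5 ] F [-3.93  0.02  4.83] open 0.164
(0.4553, -0.285, 0.095) -> [0.28 0.09 0.71] rows 0.2
```

Request:
{"method": "carry_out", "body": {
  "steps": [0,0,0,-0.3,0,0,0,0,0,0,-0.6,0,0,0,0,0,0,-0.9,0,0,0,0,0,0,-1.2,0,0,0,0,0,0,-1.5,0,0,0]
}}

```text
time_s: 17.98
tool_pos: [0.4563, -0.2869, 0.1144]
ee_rot: [0.333, 0.943, -0.0, -0.0]
contact_force: [2.1, -7.5, -19.7]
opening: 0.167
gripper_force: 59.0
```

```bash
python3 -c "
from go import *
shifts((.4553,-.285,.095))
from fit import *
P=cloud(grab('scene')); R=P[185:242,140:192].reshape(-1,3); R=R[np.hypot(R[:,0]-.457,R[:,1]+.285)<.033]
print(np.histogram(R[:,2],np.arange(.06,.13,.004)))"
```

```text
t 17.98 p [ 0.4563 -0.2869  0.1144] phi 0.8912 tilt [-0.0009 -0.0005] q [-0.61  0.11  2.01 -0.    1.02 -1.5 ] F [  2.07  -7.47 -19.66] open 0.167
(0.4553, -0.285, 0.095) -> [0.2  0.08 1.94] rows 0.5
(array([ 4, 17, 92, 29,  0,  0,  3, 13, 30, 71, 61, 15, 15, 12, 16, 32, 20]), array([0.06 , 0.064, 0.068, 0.072, 0.076, 0.08 , 0.084, 0.088, 0.092,
       0.096, 0.1  , 0.104, 0.108, 0.112, 0.116, 0.12 , 0.124, 0.128]))
```

It has been brought to its upper stop. I ease back, open and rise clear.

Request:
{"method": "carry_out", "body": {
  "steps": [0,0,0,0.2,0,0,0,0,0,0,0.2,0,0,0,0.3,0,0,0.2,0,0,0,0.5,0,0,0.2,0,0,0,0.6,0,0,0.2,0,0,0]
}}

```text
time_s: 18.45
tool_pos: [0.4576, -0.2861, 0.1132]
ee_rot: [0.334, 0.943, 0.001, 0.0]
contact_force: [0.3, -0.8, -0.6]
opening: 0.571
gripper_force: 0.0
```

Request:
{"method": "carry_out", "body": {
  "steps": [0.6,0,0,0,0,0,0,0.6,0,0,-1,0,0,0,0.6,0,0,-3,0,0,0,0.6,0,0,-6,0,0,0,0.6,0,0,-10,0,0,0]
}}

```text
time_s: 18.87
tool_pos: [0.4552, -0.2851, 0.2118]
ee_rot: [0.333, 0.943, 0.001, -0.003]
contact_force: [1.2, -0.0, 0.0]
opening: 0.6
gripper_force: 0.0
```

Request:
{"method": "carry_out", "body": {
  "steps": [0.6,0,0,-3,0,0,0,0.6,0,0,-5,0,0,0,0.6,0,0,-5,0,0,0,0.6,0,0,-5,0,0,0,0.6,0,0,-5,0,0,0]
}}

```text
time_s: 19.28
tool_pos: [0.4567, -0.2863, 0.263]
ee_rot: [0.333, 0.943, 0.0, -0.0]
contact_force: [-0.6, 0.5, -0.4]
opening: 0.605
gripper_force: 0.0
```

Run:
```python
from lid import *
shifts((.4553,-.285,.25)); lid(.08,.1)
f=load('scene'); P=cloud(f); print(bar(P,(140,180,192,242),.113,.135))
print(bar(cloud(load('top')),(375,220,445,290),.113,.135))
cv2.imwrite('pics/p5.png',f['image'])
```

```text
t 19.28 p [ 0.4567 -0.2863  0.263 ] phi 0.8911 tilt [-0.0004  0.0006] q [-0.61 -0.01  1.85  0.    1.3  -1.5 ] F [-0.57  0.49 -0.43] open 0.605
(0.4553, -0.285, 0.25) -> [0.19 0.01 1.3 ] rows 0.3
scene 415 plane [-0.0021  0.0012  0.0883] [0.4981 0.2852 0.0443]
top 922 plane [-0.0028 -0.0036  0.0886] [0.4946 0.2844 0.0445]
(array([ 0.4566, -0.2858]), array([56.2, 15.5]), 0.169, array([0.1218, 0.1245]), 73)
(array([ 0.454 , -0.2846]), array([53.4, 17.6]), 0.169, array([0.1217, 0.1245]), 181)
```

View pics/p5.png

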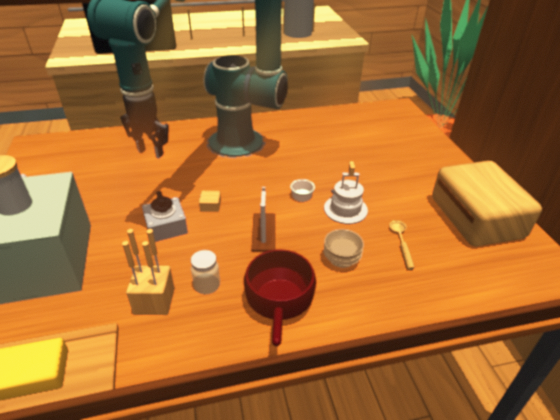

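The picture shows the lid seated on the burner at (348,190), the stop up at (163,205), the other things unmoved and the gripper clear at (145,135). The stop's bar top is back at 0.122 m and its angle at 0.17 rad, so I hand in.

```bash
python3 -c "
from station import bot
print(bot.close_job())"
```

```text
the job is handed in; nothing more can be done
None
```

The job is handed in (no verdict came back): at my last look the stop was fully up after being latched and twisted free, the lid sat level and centred on the burner, the bystanders looked unmoved, and the arm was clear.

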